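Gauge the slide mounting jig and hold its index plunger open

ROBOT

A 6-joint arm with a two-finger parallel gripper is mounted at the origin on the work surface. World frame = base frame: x ahead of the robot, y to its left, z up, the work surface at z = 0. Lengths are in m, angles in rad, forces in N, time in s.
With the tool pointing down it reaches from about 0.3 to 0.775 m from the base axis. Payload 14.6 kg.
Tool frame: the origin (TCP) lies on the mounting face of the last link; the fingertips stand 199 mm ahead of it and the grasp point (between the pads) lies 180 mm ahead of it; z points along the fingers, y is the line along which they close (so a half turn about z gives the same grasp; the last joint's range is limited). The gripper opens to 94 mm and grips with 3 to 60 N. Pads are 16 mm wide; open, the fingers measure 119 mm over their backs; the gripper's body (75 mm by 177 mm) begins 78 mm behind the grasp point.
Start: joints at [1.082, 0.3, 1.521, -0, 1.321, -0.067], TCP at [0.225, 0.502, 0.405] pointing down, gripper open.
Joint ranges: [-3.03, 3.03], [-0.79, 2.21], [0.23, 2.52], [-1.04, 4.18], [0, 3.07], [-2.55, 2.55]. Speed limits (rad/s): [2.22, 2.22, 2.57, 3.14, 3.14, 3.14].

INTERFACE

Orientations are given as [roll, pitch, yaw] about the fixed x, y, z axes, in that order (R = Rz(yaw) Ry(pitch) Rx(roll)).
In Python, from station import telemetry, cams, workorder, finder gives the robot as it stands.
- The arm moves only by the tool jog_arm, never from a script. Its argument "rows" is a list of rows, each an object with "gripper": the finger opening in m, from 0 to 0.094; "slide": the shift along the tool's x, y, z in m, a list of three; "spin": the turn about the tool's z in rad. In form: [{"gripper": gripper, "slide": [tx, ty, tz], "spin": spin}, ...]. A call has 1 to 8 rows; each row is the pose to reach, as a shift and turn from the pose commanded when the call began, along the tool's axes at that moment; what a row does not reach only later rows make up. A row lasts 1/10 s, in which the tool goes at most 50 mm and 8.59 degrees, less where a joint would pass 70% of its speed; a pose out of reach is approached as far as the arm can. A call with a gripper value outside its range is refused whole. The fingers move at their own pace and stop on an object; "squeeze" is the grip in N (left out, the last holds). Time passes only in rows, so rows that repeat a pose let the fingers close. It gives the time, the measured TCP pose, the force, the opening and the grip force at its end, in the units of the state.
- telemetry.get_obs(): the state, without advancing time (a new reading comes with each control period).
- cams.camera(name): name is "scene" or "top" or "wrist"; returns (picture, depth): 480x640x3 uint8, red, green, blue; 480x640 float32, m along the optical axis (not along the pixel's ray), 0 where there is no reading.
- cams.camera_info(name): a dict with "camera_matrix" (3x3 intrinsics, pixels), "R" (3x3) and "t" (3): a world point X has camera coordinates R X + t; the wrist camera has in their place "tool_from_camera" (4x4, takes a point from camera to tool coordinates, whose origin is the TCP and whose axes are the flange's). Camera axes: x right, y down, z forward; pixel columns grow to the right and rows downward; lengths in m; the calibration is good to about 2 mm. The wrist camera is an equidistant fisheye: a pixel r from the principal point sees the ray r / f radians off the axis. A picture is of the moment at which its call begins: read the wrist's pose just before it. camera_info takes no time and is no camera call.
- workorder.hand_in(): hands the job in; it is judged then, once.
Trained networks look in the newest picture that a camera, given by its name, has taken for a name from the list of things; names that differ only in an ending like _2 or _b are one class to them, and where a whole thing is asked for, a point or a joint stands for the part that bears it (a point fixed in the world has none). Each returns a list of dicts, best first, with "confidence" (0 to 1); they miss things now and then, are a little off and sometimes report something else, mostly with a low value. They report only what shows in the picture. A call takes as long as a camera call. They do not tell look-alikes from the thing itself.
- finder.find_in(target, camera): "point" ([x, y, z] in m, in world coordinates, good to about 4 mm: the middle of the surface that is visible of it).
- finder.masks_of(target, camera): "region" (480x640 bool, what is visible of it).
The state is a dict: "time_s": time; "qpos": joint angles; "joint_vel": joint speeds; "tau": joint torques, N m; "ee_pos": TCP position; "eef_rot": TCP orientation; "force": force on the tool from outside, world axes, zero at the start; "moment": the same for the moment, N m; "grip_width": finger opening in m; "grip_force": force on a finger pad.
Only numpy, scipy, OpenCV 4.12 (cv2) and the standard library are available. Lean on these libraries where they do the work, as an engineer would, in place of code of your own. Each camera call takes 0.05 s, during which the arm holds its last target. There are 200 camera calls.

TASK

Take the handled steel gauge blade out of the wooden slotted stand, push it fully home, upright, in the slot between the jaws of the slide mounting jig and let go of it. Then pull the jig's sprung index plunger straight up to its stop, clear of its seat hole, and finish still holding it there so that I can close the carriage on the gauge. Do not lift the plunger before the gauge is in, and leave the glass slides in the stand and the other things on the bench where they are.

Things in the scene. Friction and masses are not known exactly. Their poses are not given: they have to be found in the camera images.
- gauge: Flat steel blade 30 wide (its x) x 4 thick (y) x 55 mm long with a flat black handle on top, 40 (x) x 14 (y) x 45 mm; 60 to 110 g. Origin: centre of the blade's lower edge, z up; blade z 0 to 55, handle 55 to 100. Starts upright in any slot of the stand, lower edge 8 mm above the bench, leaning up to 5 degrees; the handle is 5 mm clear above the slides. The only thing in the stand with a handle.
- stand: Fixed dark wooden block 68 (x) x 94 (y) x 34 mm high, with four slots in a row along its y, each 56 (x) x 6 (y) x 26 mm deep, at y = -30, -10, 10, 30. Origin at the centre of its underside, z up. Its yaw lies within 0.3 rad of the world's. It may be left or right of the robot, the jig on the other side.
- jig: Fixed mounting jig, grey base plate 110 (x) x 200 (y) x 16 mm high; origin at the centre of its underside, z up; yaw within 0.3 rad of the world's. At y = +50: dark steel jaw and aluminium carriage, tops at z = 54, the gauge slot between them. At y = -45: a grey bridge, 84 (x) x 26 (y), top at z = 60, carrying the upright index plunger.
- slot_floor (a point): Centre of the floor of the gauge slot, 16 mm above the bench, axes as the jig's. Slot 35 long (x) x 7 wide (y) x 38 mm deep, its top 8 mm flaring 4 mm outwards on every side as a lead-in (mouth 54 mm above the bench). The gauge is fully home when its lower edge stands on this floor, blade width along the jig's x, either way round; let go, it stays standing.
- seat_hole (a point): Centre of the mouth of the plunger's seat hole in the carriage's flange, 30 mm above the bench, straight below the plunger; the seated pin reaches 10 mm into it.
- pin_tip (a point): Lower tip of the plunger's 8 mm steel pin, 10 mm below the seat hole's mouth at rest; it moves with the plunger.
- knob_top (a point): Centre of the top of the plunger's round black knob, 92 mm above the bench at rest; moves with the plunger. The knob is 24 mm in diameter over its upper 20 mm, then narrows to a 16 mm neck that ends 1 mm above the bridge. Axes as the jig's.
- plunger (a joint): How far the plunger is pulled up, m: 0 seated, 0.016 at its hard stop (pin tip then 6 mm above the seat hole's mouth). A spring pulls it back down, about 4.5 N seated to 10.5 N at the stop, and it snaps back when let go.
- slide1: Square glass slide in a grey frame, 50 (x) x 50 (z) x 4 (y) mm, 18 g, standing in a slot of the stand; origin at the centre of its lower edge. Leave it in its slot.
- slide2: Square glass slide in a grey frame, 50 (x) x 50 (z) x 4 (y) mm, 18 g, standing in a slot of the stand; origin at the centre of its lower edge. Leave it in its slot.
- slide3: Square glass slide in a grey frame, 50 (x) x 50 (z) x 4 (y) mm, 18 g, standing in a slot of the stand; origin at the centre of its lower edge. Leave it in its slot.
- brush: Dust brush with a white plastic handle, 110 x 26 x 14 mm, lying on the bench between the stand and the jig; origin under its middle. Leave alone.
- loupe: Black round loupe, 42 mm in diameter, 42 mm high, standing on the bench; origin at the centre of its underside. Leave alone.
- reel: Aluminium film reel lying flat, 90 mm in diameter, 38 mm high; origin at the centre of its underside. Leave alone.
- canister: Round steel canister with a ribbed grey lid, 88 mm in diameter, 75 mm high; origin at the centre of its underside. Leave alone.
- tray: Open grey plastic tray 110 x 160 x 35 mm; origin at the centre of its underside. Leave alone.
Mind the look-alikes: they are no part of the job. What is meant by the gauge is not red, and is the smaller of those in its own colour.

How it is judged:
By the outcome, as a careful person would: the job done as asked, in the order asked, and still so for the second after the job is handed in, while the arm keeps its last pose, push and grip.
It also fails if it takes over 48 s, if anything falls off the work surface, if the arm or the gripper's body presses on something with over 40 N, if the wrist force passes 120 N, or if a joint passes its speed limit or range.

## Working session

There is one attempt and no reset: what is moved stays moved. The work goes in short steps, Python scripts to look and compute and a tool call to move; the robot and the scene stay as the last step left them, time stands still between calls to the robot, and variables do not carry over. Pictures are saved under pics/ and viewed, at most 10 in all, crops included, and the job is handed in when it is done.

Besides the shell and the picture viewer there is one more tool, called after "Request:" by a JSON object that holds its "method" and its "body". jog_arm: Moves the arm, as the interface text tells. Its arguments: {"type":"object","properties":{"rows":{"type":"array","items":{"type":"object","properties":{"gripper":{"type":"number"},"slide":{"type":"array","items":{"type":"number"}},"spin":{"type":"number"}}}},"squeeze":{"type":"number"}},"required":["rows"]}

```bash
mkdir -p pics; ls
python3 - <<'E'
from station import telemetry, cams, workorder, finder
import cv2, numpy as np
print(telemetry.get_obs())
ims=[]
for c in ("scene","top"):
    p,d=cams.camera(c); i=cams.camera_info(c)
    print(c,i["R"],i["t"],i["camera_matrix"])
    np.savez(f"{c}0.npz",p=p,d=d)
    cv2.imwrite(f"pics/{c}0.png",p[...,::-1])
    for n in ("gauge","stand","jig","knob_top","slide1","brush","loupe","reel","canister","tray"):
        print(c,n,[(np.round(r["point"],3).tolist(),round(r["confidence"],2)) for r in finder.find_in(n,c)])
E
```

```text
pics
{'time_s': 0.0, 'qpos': array([ 1.08236792e+00,  3.00459638e-01,  1.52160204e+00, -4.97610815e-06,
        1.32065432e+00, -6.65930222e-02]), 'joint_vel': array([-1.08499183e-03,  5.65084532e-04,  2.13079861e-04,  9.50121154e-05,
       -2.41898930e-03,  1.69116207e-03]), 'tau': array([ 1.01253620e-03, -5.31807768e+01, -3.52741277e+01,  7.08496361e-02,
        2.42885237e-02, -3.87166165e-05]), 'ee_pos': array([0.22517206, 0.50175463, 0.40408361]), 'eef_rot': array([-3.14047148e+00, -6.99425781e-05,  2.71975847e+00]), 'force': array([ 0.93323981, -0.09044382, -0.05071779]), 'moment': array([ 0.02916489, -0.02079063,  0.00664982]), 'grip_force': 0.0, 'grip_width': 0.09389065288976188}
scene [[ 0.85203854  0.52337423  0.01047551]
 [ 0.43258353 -0.69268267 -0.57711543]
 [-0.29479113  0.49625612 -0.8165954 ]] [-0.49694667 -0.18905981  1.01942928] [[448.66010016   0.         315.60005309]
 [  0.         448.66010016 238.04989941]
 [  0.           0.           1.        ]]
scene gauge [([0.555, -0.285, 0.08], 0.82), ([0.47, -0.181, 0.135], 0.77), ([0.561, -0.17, 0.092], 0.61)]
scene s
[... 834 characters left out ...]
gauge [([0.458, -0.167, 0.139], 0.9), ([0.56, -0.16, 0.109], 0.85), ([0.546, -0.272, 0.103], 0.6), ([0.549, -0.189, 0.057], 0.35)]
top stand [([0.558, -0.161, 0.036], 0.91), ([0.555, -0.143, 0.057], 0.55)]
top jig [([0.54, 0.166, 0.023], 0.97)]
top knob_top [([0.551, 0.119, 0.088], 0.55)]
top slide1 [([0.552, -0.141, 0.056], 0.65), ([0.573, -0.198, 0.051], 0.52)]
top brush [([0.417, 0.003, 0.016], 0.93), ([0.551, 0.123, 0.098], 0.42), ([0.554, -0.141, 0.058], 0.22)]
top loupe [([0.644, -0.013, 0.043], 0.8), ([0.56, -0.16, 0.109], 0.27)]
top reel [([0.77, 0.024, 0.036], 0.77)]
top canister [([0.738, 0.164, 0.077], 0.96), ([0.561, -0.162, 0.035], 0.53)]
top tray [([0.756, -0.216, 0.005], 0.6)]
```

View pics/top0.png

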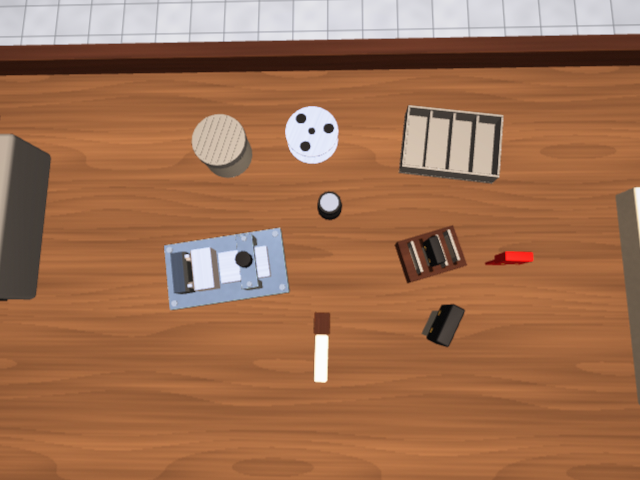

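View pics/scene0.png

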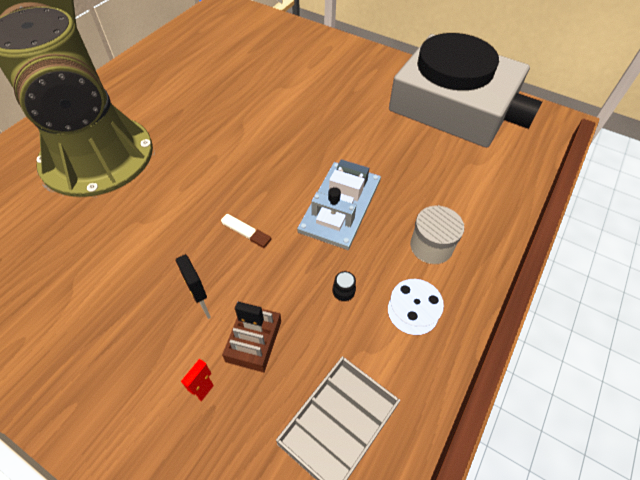

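Top view: the stand is at (431,254), with a black handle in it at (435,250). The jig is at (227,268) with its knob at (244,259). Things that could pass for the gauge are the black handle in the stand (435,250), the larger black one on its own at (445,325), and the red one at (515,257). The description (in the stand, not red, the smaller black one) points to (435,250), so I'll check it in a close crop.

Run:
```python
from station import telemetry, cams
import cv2, numpy as np
i=cams.camera_info("wrist"); print(i)
a=np.load("top0.npz")["p"][215:355,390:540]; b=np.load("scene0.npz")["p"][250:400,165:300]
a=cv2.resize(a,(400,400));b=cv2.resize(b,(400,400),interpolation=cv2.INTER_CUBIC)
cv2.imwrite("pics/crop0.png",np.hstack([a,b])[...,::-1]); print(telemetry.get_obs()["time_s"])
```

```text
{'camera_matrix': array([[371.64829954,   0.        , 318.03051947],
       [  0.        , 371.64829954, 240.36626615],
       [  0.        ,   0.        ,   1.        ]]), 'tool_from_camera': array([[-5.19231977e-04, -9.69803794e-01, -2.43885900e-01,
         7.06235803e-02],
       [ 9.99999810e-01, -5.84680879e-04,  1.95968099e-04,
         7.48861659e-04],
       [-3.32646029e-04, -2.43885752e-01,  9.69803913e-01,
         2.03446264e-02],
       [ 0.00000000e+00,  0.00000000e+00,  0.00000000e+00,
         1.00000000e+00]])}
1.1
```

View pics/crop0.png

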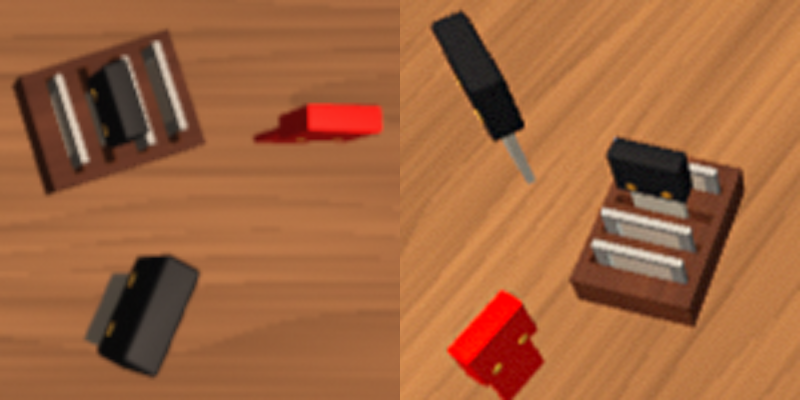

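The close crop confirms the choice. The smaller black-handled blade sits in the stand's second slot from the left and leans slightly; the big black one (left crop, 145,315) and the red one (340,120) are outside it. Now I'll move above the jig for a wrist look.

Request:
{"method": "jog_arm", "body": {"rows": [{"slide":[-0.212,-0.089,0],"spin":-0.28,"gripper":0.06},{"slide":[-0.425,-0.178,0],"spin":-0.56,"gripper":0.06},{"slide":[-0.425,-0.178,0],"spin":-0.56,"gripper":0.06},{"slide":[-0.425,-0.178,0],"spin":-0.56,"gripper":0.06},{"slide":[-0.425,-0.178,0],"spin":-0.56,"gripper":0.06},{"slide":[-0.425,-0.178,0],"spin":-0.56,"gripper":0.06},{"slide":[-0.425,-0.178,0],"spin":-0.56,"gripper":0.06},{"slide":[-0.425,-0.178,0],"spin":-0.56,"gripper":0.06}]}}

```text
time_s: 1.9
ee_pos: [0.4863, 0.2224, 0.4049]
eef_rot: [3.141, 0.0, -3.003]
force: [0.3, 0.4, -0.0]
grip_width: 0.06
grip_force: 0.0
```

```bash
cat > h.py <<'E'
from station import telemetry, cams, finder
import cv2, numpy as np
from scipy.spatial.transform import Rotation as Ro
def wrist(save=None):
    o=telemetry.get_obs(); p,d=cams.camera("wrist"); i=cams.camera_info("wrist")
    K=i["camera_matrix"]; v,u=np.mgrid[:480,:640]
    x=(u-K[0,2])/K[0,0]; y=(v-K[1,2])/K[1,1]; r=np.hypot(x,y)+1e-9
    k=np.tan(r)/r; X=np.dstack([x*k*d,y*k*d,d])
    T=i["tool_from_camera"]; R=Ro.from_euler("xyz",o["eef_rot"]).as_matrix()
    P=(X@T[:3,:3].T+T[:3,3]); W=P@R.T+o["ee_pos"]; W[d==0]=np.nan
    if save: cv2.imwrite(save,p[...,::-1])
    return o,p,W,P
def fixed(c):
    p,d=cams.camera(c); i=cams.camera_info(c); K=i["camera_matrix"]; v,u=np.mgrid[:480,:640]
    X=np.dstack([(u-K[0,2])/K[0,0]*d,(v-K[1,2])/K[1,1]*d,d]); W=(X-i["t"])@i["R"]; W[d==0]=np.nan
    return p,W
def rect(pts):  # min-area rectangle of xy points (m)
    (c,s,a)=cv2.minAreaRect((np.asarray(pts)[:,:2]*1000).astype(np.float32))
    return np.round(c,1),np.round(s,1),round(a,1)
def goto(o,xy,z,yaw):  # tool-frame shift & spin from measured pose
    R=Ro.from_euler("xyz",o["eef_rot"]).as_matrix()
    d=R.T@(np.array([xy[0],xy[1],z])-o["ee_pos"]); s=-(yaw-o["eef_rot"][2]); s=(s+np.pi/2)%np.pi-np.pi/2
    return np.round(d,4),round(s,3)
E
python3 - <<'E'
from h import *
o,p,W,P=wrist("pics/w1.png"); np.savez("w1.npz",p=p,W=W)
print(o["time_s"],o["ee_pos"],o["eef_rot"],o["qpos"])
E
```

```text
1.9 [0.48634776 0.22237945 0.40487392] [ 3.14142172e+00  4.10090998e-04 -3.00346688e+00] [ 3.60357960e-01  2.65756462e-01  1.56416375e+00  7.89937158e-05
  1.31123476e+00 -1.34858443e+00]
```

View pics/w1.png

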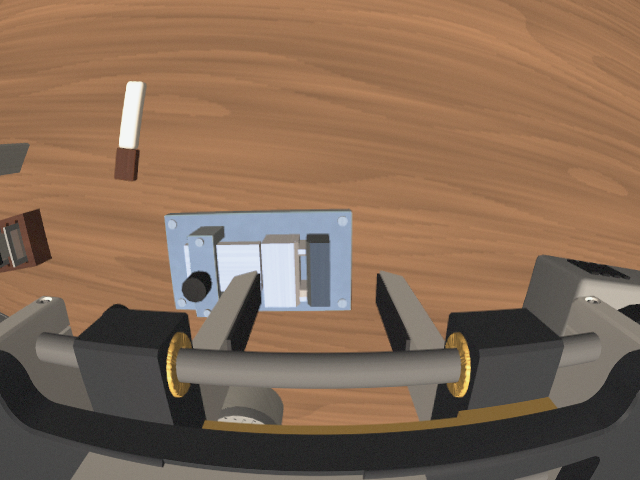

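The jig's plate runs from (165,213) to (351,310), with the knob at (196,287) and the gauge slot as the gap at about (303,270) between the carriage and the dark jaw. I'll measure it from depth.

Run:
```python
from h import *
z=np.load("w1.npz"); p,W=z["p"],z["W"]
def run(name,W,p,box):
    H=W[...,2]; reg=(W[...,0]>.45)&(W[...,0]<.64)&(W[...,1]>.04)&(W[...,1]<.29)
    if box is not None: m=np.zeros(H.shape,bool); m[box[0]:box[1],box[2]:box[3]]=1; reg&=m
    def big(m):
        n,l,s,_=cv2.connectedComponentsWithStats(m.astype(np.uint8)); k=1+np.argmax(s[1:,4]); return l==k
    m=big(reg&(H>.010)&(H<.12)); print(name,"all",rect(W[m]))
    pl=m&(H<.020); print(" plate z",np.median(H[pl]))
    tops=reg&(abs(H-.054)<.004); n,l,s,_=cv2.connectedComponentsWithStats(tops.astype(np.uint8))
    for k in range(1,n):
        if s[k,4]>100: print(" top54",s[k],rect(W[l==k]),np.nanmedian(H[l==k]).round(4))
    b=reg&(abs(H-.060)<.0025); 
    if b.any(): b=big(b); print(" bridge",rect(W[b]))
    kn=reg&(H>.085)&(H<.1); kn=big(kn); print(" knob",rect(W[kn]),np.median(H[kn]))
run("wrist",W,p,(200,325,155,360))
p,Wt=fixed("top"); run("top",Wt,p,None)
# stand from top
for n in ("stand","gauge"):
  for r in finder.masks_of(n,"top"):
    q=Wt[r["region"]]; q=q[np.isfinite(q[:,2])]; c=np.median(q,0)
    if abs(c[0]-.56)<.05 and abs(c[1]+.16)<.04:
        print(n,r["confidence"],c.round(3),rect(q[q[:,2]>.02]))
        if n=="gauge": print(" handle top",rect(q[q[:,2]>np.percentile(q[:,2],90)-.004]),np.percentile(q[:,2],90))
        else: t=q[abs(q[:,2]-.034)<.004]; print(" face",rect(t))
```

```text
wrist all (array([542.9, 165.4]), array([111.1, 199.8]), 8.8)
 plate z 0.01570345267606149
 top54 [189 233  32  66 207] (array([534.3, 129.9]), array([68.1, 22.8]), 29.7) 0.0541
 top54 [ 261  242   37   66 2222] (array([539. , 193.5]), array([65.6, 33.5]), 8.2) 0.0537
 top54 [ 308  242   23   65 1396] (array([532.9, 230.6]), array([64.6, 20.7]), 8.4) 0.0536
 bridge (array([548.7, 121.3]), array([83.7, 26.3]), 8.6)
 knob (array([549. , 121.3]), array([22.7, 23.2]), 84.8) 0.0915931182408739
top all (array([546.2, 155.6]), array([110.3, 182.4]), 8.6)
 plate z 0.015937706345429913
 top54 [190 247  25  43 825] (array([540.4, 192.1]), array([64. , 33.3]), 8.6) 0.0539
 top54 [177 251  16  41 320] (array([536.2, 219.8]), array([64. , 19.9]), 9.1) 0.0534
 bridge (array([551.4, 119.7]), array([83.9, 26.5]), 8.3)
 knob (array([550.7, 119.5]), array([22.3, 22.4]), 0.1) 0.09180045380734699
stand 0.75 [ 0.562 -0.16   0.034] (array([ 567. , -173.5]), array([67.8, 94.8]), 16.5)
 face (array([ 567. , -173.5]), array([67.8, 94.8]), 16.5)
gauge 0.87 [ 0.561 -0.161  0.106] (array([ 562.1, -163.6]), array([39.9, 14.2]), 14.8)
 handle top (array([ 562.2, -163.8]), array([39.8, 13.9]), 15.1) 0.10894444288792761
```

Request:
{"method": "jog_arm", "body": {"rows": [{"slide":[-0.002,-0.045,0],"spin":-0.03,"gripper":0.06},{"slide":[-0.022,-0.393,0],"spin":-0.14,"gripper":0.06},{"slide":[-0.022,-0.393,0],"spin":-0.14,"gripper":0.06},{"slide":[-0.022,-0.393,0],"spin":-0.14,"gripper":0.06},{"slide":[-0.022,-0.393,0],"spin":-0.14,"gripper":0.06},{"slide":[-0.022,-0.393,0],"spin":-0.14,"gripper":0.06},{"slide":[-0.022,-0.393,0],"spin":-0.14,"gripper":0.06},{"slide":[-0.022,-0.393,0],"spin":-0.14,"gripper":0.06}]}}

```text
time_s: 2.9
ee_pos: [0.5614, -0.1624, 0.4049]
eef_rot: [-3.142, 0.0, -2.862]
force: [1.7, 0.6, 0.5]
grip_width: 0.0598
grip_force: 0.0
```

Run:
```python
from h import *
o,p,W,P=wrist("pics/w2.png"); np.savez("w2.npz",p=p,W=W)
print(o["time_s"],o["ee_pos"],o["eef_rot"],o["joint_vel"].round(3))
for n in ("stand","gauge"):
  for r in finder.masks_of(n,"wrist"):
    q=W[r["region"]]; q=q[np.isfinite(q[:,2])]; c=np.median(q,0)
    print(n,r["confidence"],c.round(3),rect(q[q[:,2]>.02]))
    if n=="gauge":
        for a,b in ((.103,.12),(.065,.1),(.03,.06)):
            t=q[(q[:,2]>a)&(q[:,2]<b)]
            if len(t)>10: print("  ",a,b,len(t),rect(t),np.median(t[:,2]))
        print("ztop",np.percentile(q[:,2],[50,90,99]))
    else: t=q[abs(q[:,2]-.034)<.004]; print(" face",rect(t))
print(goto(o,(.562,-.164),.268,.28))
```

```text
2.9 [ 0.56139855 -0.16241309  0.40493661] [-3.14154539e+00  4.12141406e-04 -2.86152946e+00] [-0.735  0.471 -0.637  0.001  0.159 -0.732]
stand 0.68 [ 0.558 -0.176  0.034] (array([ 565.6, -172.3]), array([68.4, 94.5]), 16.5)
 face (array([ 565.6, -172.4]), array([68.2, 94.6]), 16.7)
stand 0.45 [ 0.76  -0.006  0.037] (array([663.9, -79.7]), array([290.5,  48.5]), 37.1)
 face (array([763.2,  -4.7]), array([41.6, 48.5]), 37.1)
gauge 0.87 [ 0.456 -0.171  0.138] (array([ 455.3, -169.7]), array([20.3, 56.1]), 63.7)
   0.103 0.12 23 (array([ 480.2, -181.3]), array([17.5,  2. ]), 70.0) 0.11310504969025881
   0.065 0.1 24 (array([ 465.8, -166.2]), array([15.4, 48.5]), 41.3) 0.08997199261644206
ztop [0.13837143 0.13934212 0.14008889]
gauge 0.86 [ 0.557 -0.164  0.107] (array([ 560.8, -163.4]), array([40.4, 13.4]), 16.7)
   0.103 0.12 859 (array([ 560.9, -163.1]), array([40. , 13.3]), 16.0) 0.10747834176812565
   0.065 0.1 121 (array([ 542.3, -168.9]), array([ 2.1, 13.3]), 15.8) 0.08484053146662918
ztop [0.10728648 0.10834982 0.10895218]
gauge 0.68 [ 0.55  -0.278  0.098] (array([ 552.1, -281.7]), array([40.2, 14.8]), 88.9)
   0.065 0.1 976 (array([ 552.1, -281.7]), array([40.2, 14.8]), 88.9) 0.09832906354040347
   0.03 0.06 42 (array([ 546.5, -278.7]), array([38.7, 11.3]), 69.1) 0.05824729111732843
ztop [0.09825373 0.10019945 0.10109089]
gauge 0.16 [0.546 0.113 0.082] (array([536.9,  29.2]), array([264.9,  23. ]), 82.2)
   0.065 0.1 345 (array([546.6, 116.9]), array([15.6, 24.1]), 48.7) 0.08428667207911233
   0.03 0.06 20 (array([545.8, 121.4]), array([ 4. , 14.6]), 45.6) 0.03449442319888846
ztop [0.08231083 0.09182358 0.30477241]
(array([-1.000e-04, -1.700e-03,  1.369e-01]), np.float64(0.0))
```

View pics/w2.png

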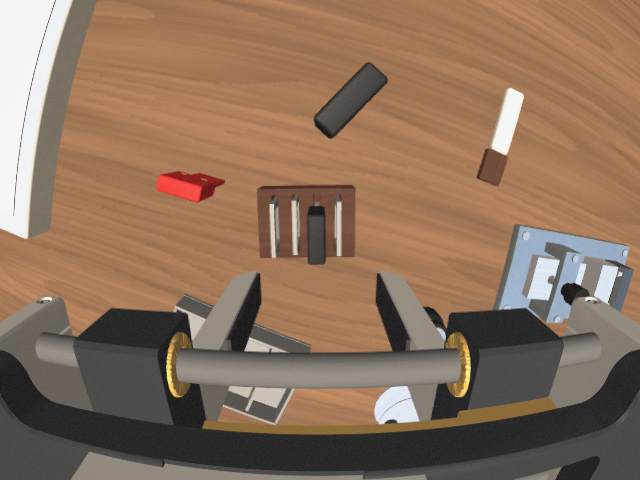

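The arm is over the stand. The target handle is at (317,235) in the slot between the slides at (295,225) and (339,225); the large black look-alike is at (350,100) and the red one at (188,186). I'll go down partway, settle and re-measure.

Request:
{"method": "jog_arm", "body": {"rows": [{"slide":[0,0,0.03],"spin":0,"gripper":0.05},{"slide":[0,0,0.06],"spin":0,"gripper":0.05},{"slide":[0,0,0.07],"spin":0,"gripper":0.05},{"slide":[0,0,0.07],"spin":0,"gripper":0.05},{"slide":[0,0,0.07],"spin":0,"gripper":0.05},{"slide":[0,0,0.07],"spin":0,"gripper":0.05}]}}

```text
time_s: 3.65
ee_pos: [0.5615, -0.1616, 0.3363]
eef_rot: [-3.14, 0.002, -2.863]
force: [-0.1, 0.5, 0.4]
grip_width: 0.0498
grip_force: 0.0
```

```bash
cat >> h.py <<'E'
def tilt(q):  # plane fit: dz/dx, dz/dy
    for _ in range(3):
        A=np.c_[q[:,:2]-q[:,:2].mean(0),np.ones(len(q))]; s=np.linalg.lstsq(A,q[:,2],rcond=None)[0]
        q=q[abs(A@s-q[:,2])<.0015]
    return s.round(4),len(q)
E
python3 - <<'E'
from h import *
o,p,W,P=wrist("pics/w3.png")
print(o["time_s"],o["ee_pos"],o["eef_rot"],o["joint_vel"].round(3))
for r in finder.masks_of("gauge","wrist"):
    q=W[r["region"]]; q=q[np.isfinite(q[:,2])]; c=np.median(q,0)
    if abs(c[0]-.56)>.04 or abs(c[1]+.163)>.04: continue
    t=q[(q[:,2]>.103)&(q[:,2]<.115)]
    print(r["confidence"],c,rect(t),tilt(t)); C=rect(t)[0]
    tt=P[r["region"]]; tt=tt[np.isfinite(tt[:,2])]; print("tool frame",rect(tt[tt[:,2]<np.percentile(tt[:,2],50)+.003]))
    print(goto(o,C/1000,.266,np.radians(16.2)))
E
```

```text
3.65 [ 0.56145246 -0.1616298   0.3363152 ] [-3.14021649e+00  1.91523232e-03 -2.86284025e+00] [-0.008  0.002  0.005  0.    -0.005 -0.002]
0.56 [ 0.55555661 -0.1649444   0.10733305] (array([ 560.4, -163.8]), array([39.5, 14. ]), 16.4) (array([0.0014, 0.0085, 0.1075]), 1403)
tool frame (array([26.2, -1.7]), array([14. , 87.7]), 89.5)
(array([ 0.0017, -0.0017,  0.0703]), np.float64(-0.004))
```

Request:
{"method": "jog_arm", "body": {"rows": [{"slide":[0.002,-0.002,0.02],"spin":0,"gripper":0.05},{"slide":[0.002,-0.002,0.045],"spin":0,"gripper":0.05},{"slide":[0.002,-0.002,0.065],"spin":0,"gripper":0.05},{"slide":[0.002,-0.002,0.07],"spin":0,"gripper":0.05},{"slide":[0.002,-0.002,0.07],"spin":0,"gripper":0.03},{"slide":[0.002,-0.002,0.07],"spin":0,"gripper":0.02},{"slide":[0.002,-0.002,0.07],"spin":0,"gripper":0.008},{"slide":[0.002,-0.002,0.07],"spin":0,"gripper":0.008}], "squeeze": 25}}

```text
time_s: 4.55
ee_pos: [0.56, -0.1645, 0.2656]
eef_rot: [-3.141, 0.001, -2.863]
force: [0.0, -0.4, -0.1]
grip_width: 0.0213
grip_force: 0.0
```

Request:
{"method": "jog_arm", "body": {"rows": [{"slide":[0,0,0],"spin":0,"gripper":0.008},{"slide":[0,0,0],"spin":0,"gripper":0.008},{"slide":[0,0,0],"spin":0,"gripper":0.008}]}}

```text
time_s: 4.85
ee_pos: [0.5599, -0.1645, 0.2652]
eef_rot: [-3.141, 0.001, -2.863]
force: [-1.7, -0.3, 5.5]
grip_width: 0.0138
grip_force: 25.0
```

Request:
{"method": "jog_arm", "body": {"rows": [{"slide":[0,0,-0.01],"spin":0,"gripper":0.008},{"slide":[0,0,-0.03],"spin":0,"gripper":0.008},{"slide":[0,0,-0.06],"spin":0,"gripper":0.008},{"slide":[0,0,-0.1],"spin":0,"gripper":0.008},{"slide":[0,0,-0.13],"spin":0,"gripper":0.008},{"slide":[0,0,-0.13],"spin":0,"gripper":0.008},{"slide":[0,0,-0.13],"spin":0,"gripper":0.008}]}}

```text
time_s: 5.55
ee_pos: [0.5596, -0.1644, 0.3947]
eef_rot: [-3.141, 0.0, -2.863]
force: [-0.1, -0.3, -1.7]
grip_width: 0.0138
grip_force: 25.0
```

Run:
```python
from h import *
o,p,W,P=wrist("pics/w4.png")
print(o["time_s"],o["ee_pos"],o["eef_rot"],o["grip_width"],o["force"])
print(goto(o,(.5355,.215),.395,.150))
```

```text
5.55 [ 0.55964877 -0.16440477  0.39473051] [-3.14142201e+00  2.03333643e-04 -2.86331851e+00] 0.013769506093146706 [-0.05613681 -0.28106272 -1.69659043]
(array([-8.100e-02,  3.714e-01, -3.000e-04]), np.float64(0.128))
```

View pics/w4.png

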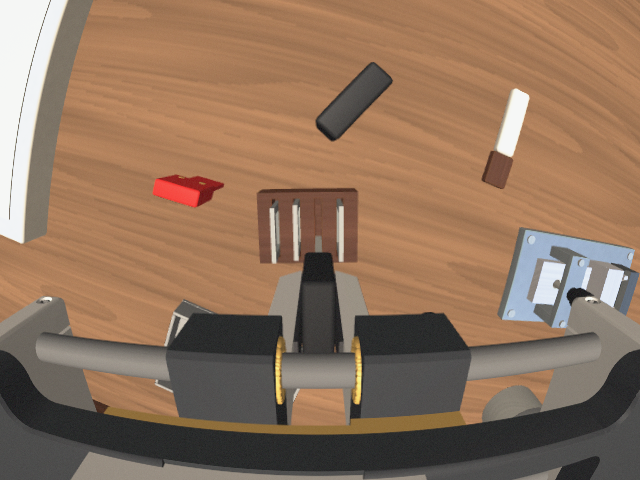

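The gauge is held; its black handle sits between the pads at (318,300). The slides are still in the stand and the slot at (318,225) is empty. Next I'll carry it over the jig slot.

Request:
{"method": "jog_arm", "body": {"rows": [{"slide":[-0.01,0.045,0],"spin":0.02,"gripper":0.008},{"slide":[-0.02,0.09,0],"spin":0.04,"gripper":0.008},{"slide":[-0.03,0.135,0],"spin":0.06,"gripper":0.008},{"slide":[-0.04,0.18,0],"spin":0.08,"gripper":0.008},{"slide":[-0.05,0.225,0],"spin":0.1,"gripper":0.008},{"slide":[-0.06,0.27,0],"spin":0.12,"gripper":0.008},{"slide":[-0.07,0.315,0],"spin":0.128,"gripper":0.008},{"slide":[-0.081,0.345,0],"spin":0.128,"gripper":0.008}]}}

```text
time_s: 6.4
ee_pos: [0.5422, 0.1921, 0.3931]
eef_rot: [-3.141, -0.003, -2.99]
force: [-0.4, -0.0, -1.2]
grip_width: 0.0138
grip_force: 25.0
```

Request:
{"method": "jog_arm", "body": {"rows": [{"slide":[0,0.016,0],"spin":0,"gripper":0.008},{"slide":[0,0.026,0],"spin":0,"gripper":0.008},{"slide":[0,0.026,0],"spin":0,"gripper":0.008},{"slide":[0,0.026,0],"spin":0,"gripper":0.008},{"slide":[0,0.026,0],"spin":0,"gripper":0.008},{"slide":[0,0.026,0],"spin":0,"gripper":0.008}]}}

```text
time_s: 7.0
ee_pos: [0.5393, 0.2143, 0.3947]
eef_rot: [-3.142, 0.0, -2.993]
force: [-0.2, -0.8, -0.8]
grip_width: 0.0142
grip_force: 25.0
```

Run:
```python
from h import *
o,p,W,P=wrist("pics/w5.png"); np.savez("w5.npz",p=p,W=W,P=P)
print(o["time_s"],o["ee_pos"],o["eef_rot"],o["grip_width"],o["joint_vel"].round(3))
# held gauge in tool frame: column |y|<6mm
m=(abs(P[...,1])<.006)&(P[...,2]>.15)&(P[...,2]<.285)&(abs(P[...,0])<.05)
for a in np.arange(.15,.28,.01):
    t=P[m&(P[...,2]>=a)&(P[...,2]<a+.01)]
    if len(t): print(a.round(2),len(t),t.mean(0).round(4),t[:,1].min().round(4),t[:,1].max().round(4))
H=W[...,2]; reg=(W[...,0]>.45)&(W[...,0]<.64)&(W[...,1]>.04)&(W[...,1]<.29)&(np.arange(640)[None]<620)
pl=reg&(abs(H-.016)<.004)
print("plate",rect(W[pl]))
for hh in (.054,):
    n,l,s,_=cv2.connectedComponentsWithStats((reg&(abs(H-hh)<.004)).astype(np.uint8))
    for k in range(1,n):
        if s[k,4]>100: print(s[k],rect(W[l==k]))
k=reg&(H>.085)&(H<.1); print("knob",rect(W[k]),k.sum())
print(goto(o,(.5355,.215),.395,.150))
```

```text
7.0 [0.53927078 0.21429426 0.39472372] [-3.14151399e+00  8.45652547e-05 -2.99258127e+00] 0.014198402376372158 [ 0.006  0.    -0.001  0.001 -0.     0.003]
0.15 2097 [0.004  0.     0.1576] -0.006 0.006
0.16 234 [0.0188 0.     0.165 ] -0.006 0.0058
0.17 187 [ 0.0189 -0.      0.1747] -0.006 0.006
0.18 178 [1.880e-02 1.000e-04 1.854e-01] -0.0059 0.0059
0.19 120 [1.890e-02 1.000e-04 1.949e-01] -0.0057 0.0058
0.2 16 [0.0187 0.0003 0.2007] -0.0058 0.0048
0.21 1 [ 0.0139 -0.0009  0.2199] -0.0009 -0.0009
0.22 38 [0.0138 0.0007 0.2251] -0.001 0.0025
0.23 27 [0.014  0.0008 0.2349] -0.0011 0.0026
0.24 25 [0.0137 0.0007 0.2449] -0.0012 0.0026
0.25 28 [0.0138 0.0008 0.2545] -0.0012 0.0027
plate (array([542.8, 165.6]), array([109.8, 200.8]), 8.5)
[224 178   8  92 197] (array([547.2, 133.8]), array([83.6,  2.1]), 9.5)
[ 275  189   38   70 2497] (array([538.5, 193.1]), array([63.3, 32.5]), 8.4)
[ 324  189   25   70 1578] (array([532.9, 230.1]), array([63. , 21.2]), 8.7)
knob (array([549.2, 121.2]), array([22.8, 22.6]), 20.8) 639
(array([ 0.0036,  0.0013, -0.0003]), np.float64(-0.001))
```

View pics/w5.png

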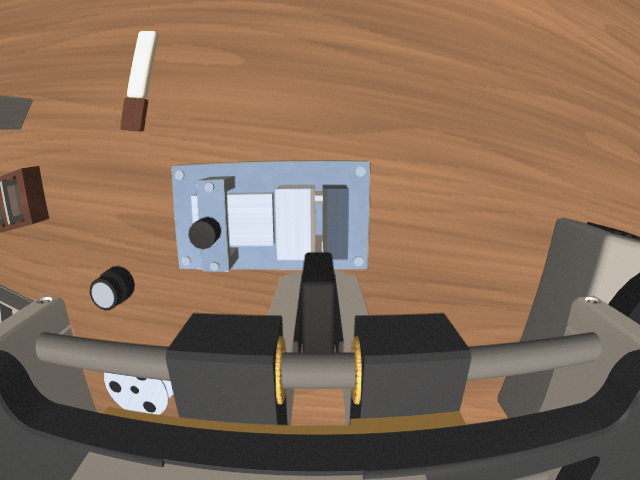

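The held blade at (318,243) lines up with the slot at (319,205). It stands straight in the hand, offset (-1, +0.7) mm from the tool axis. I'll correct that and go down.

Request:
{"method": "jog_arm", "body": {"rows": [{"slide":[0.005,0.0005,0.02],"spin":0,"gripper":0.008},{"slide":[0.005,0.0005,0.05],"spin":0,"gripper":0.008},{"slide":[0.005,0.0005,0.07],"spin":0,"gripper":0.008},{"slide":[0.005,0.0005,0.075],"spin":0,"gripper":0.008},{"slide":[0.005,0.0005,0.075],"spin":0,"gripper":0.008},{"slide":[0.005,0.0005,0.075],"spin":0,"gripper":0.008},{"slide":[0.005,0.0005,0.075],"spin":0,"gripper":0.008}]}}

```text
time_s: 7.75
ee_pos: [0.5343, 0.2149, 0.3209]
eef_rot: [3.141, 0.002, -2.991]
force: [-0.2, -0.3, -0.7]
grip_width: 0.0134
grip_force: 25.0
```

Run:
```python
from h import *
o,p,W,P=wrist("pics/w6.png"); np.savez("w6.npz",p=p,W=W,P=P)
print(o["time_s"],o["ee_pos"],o["eef_rot"],o["force"])
m=(abs(P[...,1])<.006)&(P[...,2]>.222)&(P[...,2]<.262)&(abs(P[...,0])<.02)
t=P[m]; print("blade",t.mean(0),len(t)) 
H=W[...,2]; reg=(W[...,0]>.45)&(W[...,0]<.64)&(W[...,1]>.04)&(W[...,1]<.29)
n,l,s,_=cv2.connectedComponentsWithStats((reg&(abs(H-.054)<.004)).astype(np.uint8))
for k in range(1,n):
    if s[k,4]>150: q=P[l==k]; print("tool",s[k],rect(q),"y range",np.percentile(q[:,1],[1,99]).round(4))
print(goto(o,(.5354,.215),.395,.150))
```

```text
7.75 [0.53425001 0.21494746 0.32092733] [ 3.14124030e+00  1.91051905e-03 -2.99143639e+00] [-0.15019282 -0.29381108 -0.74301237]
blade [0.01386614 0.00072408 0.23924112] 111
tool [174 194  35 114 398] (array([  1.4, -83. ]), array([18., 86.]), 78.1) y range [-0.0973 -0.0817]
tool [ 261  206   49   90 3361] (array([ -0.6, -22. ]), array([64.8, 33. ]), 0.3) y range [-0.0382 -0.0062]
tool [ 324  206   32   70 1821] (array([ 7.3, 15.5]), array([21.3, 49.1]), 89.8) y range [0.0055 0.0256]
(array([-0.0013, -0.0001, -0.0741]), np.float64(0.0))
```

Request:
{"method": "jog_arm", "body": {"rows": [{"slide":[0,-0.001,0.004],"spin":0,"gripper":0.008},{"slide":[0,-0.001,0.01],"spin":0,"gripper":0.008},{"slide":[0,-0.001,0.016],"spin":0,"gripper":0.008},{"slide":[0,-0.001,0.022],"spin":0,"gripper":0.008},{"slide":[0,-0.001,0.026],"spin":0,"gripper":0.008},{"slide":[0,-0.001,0.026],"spin":0,"gripper":0.008}]}}

```text
time_s: 8.4
ee_pos: [0.5341, 0.2139, 0.2929]
eef_rot: [-3.141, -0.001, -2.991]
force: [0.5, -0.7, -0.6]
grip_width: 0.0138
grip_force: 25.0
```

In the slot without contact force. Going further down.

Request:
{"method": "jog_arm", "body": {"rows": [{"slide":[0,0,0.005],"spin":0,"gripper":0.008},{"slide":[0,0,0.01],"spin":0,"gripper":0.008},{"slide":[0,0,0.015],"spin":0,"gripper":0.008},{"slide":[0,0,0.018],"spin":0,"gripper":0.008},{"slide":[0,0,0.018],"spin":0,"gripper":0.008}]}}

```text
time_s: 8.9
ee_pos: [0.5341, 0.2139, 0.2751]
eef_rot: [-3.141, -0.001, -2.991]
force: [0.2, -0.0, 0.2]
grip_width: 0.0137
grip_force: 25.0
```

Request:
{"method": "jog_arm", "body": {"rows": [{"slide":[0,0,0.001],"spin":0,"gripper":0.008},{"slide":[0,0,0.002],"spin":0,"gripper":0.008},{"slide":[0,0,0.002],"spin":0,"gripper":0.008}]}}

```text
time_s: 9.2
ee_pos: [0.5342, 0.214, 0.2737]
eef_rot: [-3.142, 0.0, -2.991]
force: [0.3, 0.6, -0.8]
grip_width: 0.0134
grip_force: 25.0
```

Request:
{"method": "jog_arm", "body": {"rows": [{"slide":[0,0,0.001],"spin":0,"gripper":0.008},{"slide":[0,0,0.0015],"spin":0,"gripper":0.008},{"slide":[0,0,0.0015],"spin":0,"gripper":0.008}]}}

```text
time_s: 9.5
ee_pos: [0.5343, 0.214, 0.2731]
eef_rot: [3.142, 0.001, -2.991]
force: [-3.6, -1.9, 8.6]
grip_width: 0.0138
grip_force: 25.0
```

Request:
{"method": "jog_arm", "body": {"rows": [{"slide":[0,0,0.0005],"spin":0,"gripper":0.008},{"slide":[0,0,0.001],"spin":0,"gripper":0.008},{"slide":[0,0,0.001],"spin":0,"gripper":0.008}]}}

```text
time_s: 9.8
ee_pos: [0.5344, 0.214, 0.273]
eef_rot: [3.141, 0.002, -2.991]
force: [-5.5, -2.7, 16.4]
grip_width: 0.0141
grip_force: 25.0
```

Run:
```python
from h import *
p,W=fixed("scene")
for r in finder.masks_of("gauge","scene"):
    q=W[r["region"]]; q=q[np.isfinite(q[:,2])]; c=np.median(q,0); print(r["confidence"],c.round(3),np.percentile(q[:,2],[2,50,98]).round(4))
cv2.imwrite("pics/s7.png",cv2.resize(p[130:270,270:410],(560,560),interpolation=cv2.INTER_CUBIC)[...,::-1])
print(telemetry.get_obs()["force"])
```

```text
0.97 [ 0.556 -0.285  0.083] [0.0031 0.0825 0.1017]
0.73 [ 0.473 -0.179  0.137] [0.006  0.1369 0.141 ]
0.69 [0.548 0.21  0.075] [0.049  0.0748 0.1166]
[-4.83686198 -2.03930035 17.66209908]
```

View pics/s7.png

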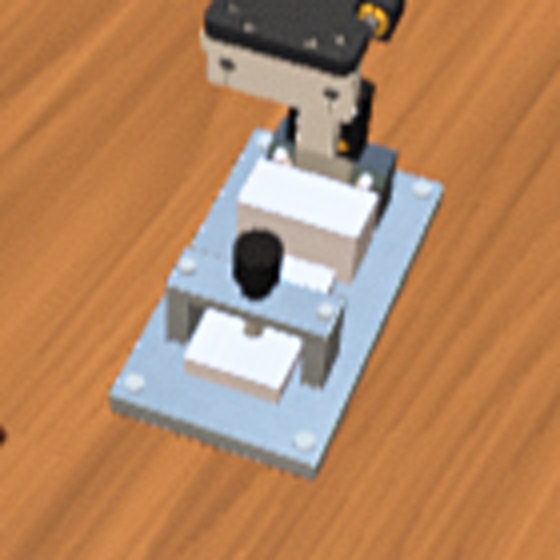

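The handle top reads 0.1166 m (home is 0.116) and the floor pushes back with 17 N, so the gauge is home. In the crop the handle stands upright between the fingers at (325,140), and the knob is at (257,262). I'll ease the push, let go and rise.

Request:
{"method": "jog_arm", "body": {"rows": [{"slide":[0,0,-0.0015],"spin":0,"gripper":0.008},{"slide":[0,0,-0.0015],"spin":0,"gripper":0.02},{"slide":[0,0,-0.0015],"spin":0,"gripper":0.036},{"slide":[0,0,-0.0015],"spin":0,"gripper":0.036},{"slide":[0,0,-0.0015],"spin":0,"gripper":0.036}]}}

```text
time_s: 10.4
ee_pos: [0.5342, 0.214, 0.2725]
eef_rot: [3.142, -0.0, -2.991]
force: [-0.6, 0.9, 0.4]
grip_width: 0.0353
grip_force: 0.0
```

Request:
{"method": "jog_arm", "body": {"rows": [{"slide":[0,0,-0.01],"spin":0,"gripper":0.036},{"slide":[0,0,-0.03],"spin":0,"gripper":0.036},{"slide":[0,0,-0.06],"spin":0,"gripper":0.036},{"slide":[0,0,-0.07],"spin":0,"gripper":0.036},{"slide":[0,0,-0.07],"spin":0,"gripper":0.036},{"slide":[0,0,-0.07],"spin":0,"gripper":0.036}]}}

```text
time_s: 11.0
ee_pos: [0.5341, 0.2139, 0.3418]
eef_rot: [-3.141, -0.001, -2.991]
force: [-0.6, 0.1, -1.0]
grip_width: 0.0362
grip_force: 0.0
```

Run:
```python
from h import *
o,p,W,P=wrist("pics/w8.png"); H=W[...,2]
print(o["time_s"],o["ee_pos"],o["eef_rot"],o["grip_width"],o["force"])
reg=(W[...,0]>.45)&(W[...,0]<.64)&(W[...,1]>.04)&(W[...,1]<.29)
m=reg&(H>.100)&(H<.13)&(W[...,1]>.19)&(W[...,1]<.24)
if m.sum()>20: print("handle",m.sum(),rect(W[m]),tilt(W[m]))
pt,Wt=fixed("top"); h=Wt[...,2]
m=(h>.105)&(h<.13)&(abs(Wt[...,0]-.535)<.03)&(abs(Wt[...,1]-.214)<.025); print("top handle",m.sum(), rect(Wt[m]) if m.sum()>5 else "")
k=reg&(H>.085)&(H<.1)&(W[...,1]<.15); C=rect(W[k]); print("knob",C,k.sum(),np.median(H[k]))
print(goto(o,(.5493,.1212),.345,.150))
cv2.imwrite("pics/s8.png",np.hstack([cv2.resize(p[100:340,150:470],(500,375)),cv2.resize(pt[215:325,150:300],(300,375))])[...,::-1])
```

```text
11.0 [0.53405397 0.21389825 0.34181383] [-3.14142044e+00 -8.71063561e-04 -2.99138332e+00] 0.036235928990177906 [-0.60561539  0.1034823  -0.97059439]
handle 1622 (array([534.8, 215. ]), array([40.2, 13.9]), 8.4) (array([ 0.0338, -0.0108,  0.1154]), 1062)
top handle 83 (array([522.1, 210.6]), array([10.2, 13.1]), 6.3)
knob (array([549.3, 121.3]), array([23. , 23.6]), 54.2) 920 0.09164113620887038
(array([-0.0012, -0.0939, -0.0032]), np.float64(0.0))
```

View pics/s8.png

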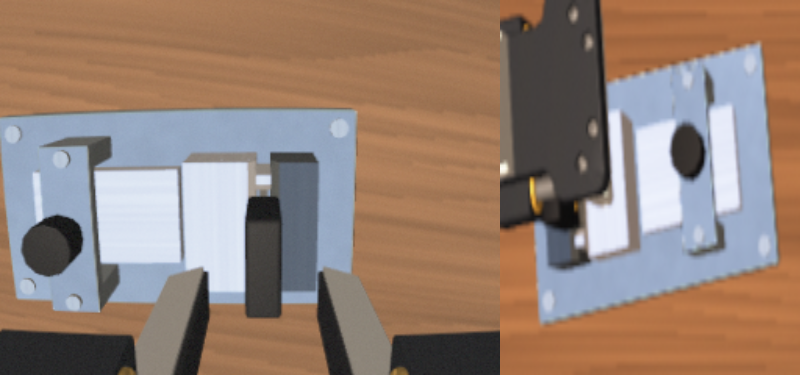

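The gauge stands alone in the slot with its handle at (262,255) in the left crop, and the knob is at (52,245). The fitted tilt may be spoiled by points on the handle's front face, so I'll refit it while moving over the knob.

Request:
{"method": "jog_arm", "body": {"rows": [{"slide":[0,-0.03,-0.003],"spin":0,"gripper":0.045},{"slide":[-0.001,-0.06,-0.003],"spin":0,"gripper":0.045},{"slide":[-0.001,-0.085,-0.003],"spin":0,"gripper":0.045},{"slide":[-0.001,-0.094,-0.003],"spin":0,"gripper":0.045},{"slide":[-0.001,-0.094,-0.003],"spin":0,"gripper":0.045},{"slide":[-0.001,-0.094,-0.003],"spin":0,"gripper":0.045},{"slide":[-0.001,-0.094,-0.003],"spin":0,"gripper":0.045}]}}

```text
time_s: 11.8
ee_pos: [0.5491, 0.1222, 0.3455]
eef_rot: [3.141, -0.0, -2.99]
force: [-0.2, 0.8, 0.0]
grip_width: 0.0452
grip_force: 0.0
```

Run:
```python
from h import *
o,p,W,P=wrist(); H=W[...,2]
print(o["time_s"],o["ee_pos"],o["eef_rot"],o["grip_width"])
m=(H>.112)&(H<.13)&(abs(W[...,0]-.535)<.03)&(abs(W[...,1]-.214)<.02)
print("handle",m.sum(),rect(W[m]),tilt(W[m]))
pt,Wt=fixed("top"); h=Wt[...,2]
m=(h>.11)&(h<.13)&(abs(Wt[...,0]-.535)<.03)&(abs(Wt[...,1]-.214)<.025); print("top handle",m.sum(), (rect(Wt[m]),tilt(Wt[m])) if m.sum()>50 else "")
k=(H>.088)&(H<.1)&(abs(W[...,0]-.549)<.025)&(abs(W[...,1]-.121)<.025)
print("knob",rect(W[k]),"tool",rect(P[k]),k.sum(),np.median(H[k]))
print(goto(o,(.5493,.1212),.264,.150))
```

```text
11.8 [0.54911328 0.1221745  0.34545271] [ 3.14149462e+00 -3.08094742e-04 -2.99029874e+00] 0.04522462111801124
handle 1223 (array([534.9, 214.4]), array([39.4, 14.2]), 8.6) (array([-0.0043,  0.0452,  0.1155]), 1110)
top handle 0 
knob (array([549.5, 121.2]), array([23.1, 23.3]), 88.2) tool (array([-0.3, -1.1]), array([23.3, 23.1]), 10.4) 991 0.0916611205321205
(array([-0.0001, -0.001 ,  0.0815]), np.float64(0.001))
```

Request:
{"method": "jog_arm", "body": {"rows": [{"slide":[0,-0.001,0.02],"spin":0,"gripper":0.045},{"slide":[0,-0.001,0.05],"spin":0,"gripper":0.045},{"slide":[0,-0.001,0.075],"spin":0,"gripper":0.045},{"slide":[0,-0.001,0.0815],"spin":0,"gripper":0.045},{"slide":[0,-0.001,0.0815],"spin":0,"gripper":0.045},{"slide":[0,-0.001,0.0815],"spin":0,"gripper":0.03},{"slide":[0,-0.001,0.0815],"spin":0,"gripper":0.012},{"slide":[0,-0.001,0.0815],"spin":0,"gripper":0.012}], "squeeze": 45}}

```text
time_s: 12.7
ee_pos: [0.5496, 0.1202, 0.2652]
eef_rot: [-3.142, 0.002, -2.991]
force: [-0.9, 0.8, -0.8]
grip_width: 0.0245
grip_force: 0.0
```

Request:
{"method": "jog_arm", "body": {"rows": [{"slide":[0,0,0],"spin":0,"gripper":0.012},{"slide":[0,0,0],"spin":0,"gripper":0.012},{"slide":[0,0,0],"spin":0,"gripper":0.012}]}}

```text
time_s: 13.0
ee_pos: [0.5496, 0.1202, 0.2651]
eef_rot: [3.142, 0.002, -2.991]
force: [-0.4, 0.1, 7.0]
grip_width: 0.0224
grip_force: 45.0
```

Request:
{"method": "jog_arm", "body": {"rows": [{"slide":[0,0,-0.003],"spin":0,"gripper":0.012},{"slide":[0,0,-0.006],"spin":0,"gripper":0.012},{"slide":[0,0,-0.009],"spin":0,"gripper":0.012},{"slide":[0,0,-0.012],"spin":0,"gripper":0.012},{"slide":[0,0,-0.014],"spin":0,"gripper":0.012},{"slide":[0,0,-0.014],"spin":0,"gripper":0.012},{"slide":[0,0,-0.014],"spin":0,"gripper":0.012}]}}

```text
time_s: 13.7
ee_pos: [0.5496, 0.1202, 0.2778]
eef_rot: [3.141, 0.001, -2.991]
force: [7.0, 2.7, -8.2]
grip_width: 0.0228
grip_force: 45.0
```

```bash
cat > k.py <<'E'
from h import *
def knob():
    o,p,W,P=wrist(); H=W[...,2]
    print(o["time_s"],o["ee_pos"],o["force"],o["grip_width"])
    m=(abs(P[...,0])<.013)&(abs(P[...,1])<.013)&(P[...,2]>.145)&(P[...,2]<.2)
    if m.sum()>10: print("tool z of knob top",m.sum(),np.percentile(P[m][:,2],[5,25,50,75]).round(4),"world z",np.percentile(H[m],[50,75,95]).round(4))
    for c in ("scene","top"):
        p,W=fixed(c); h=W[...,2]; m=(abs(W[...,0]-.5493)<.014)&(abs(W[...,1]-.121)<.014)&(h>.06)&(h<.13)
        if m.sum()>5: print(c,m.sum(),np.percentile(h[m],[5,50,95]).round(4))
    return p
E
python3 -c "from k import *; knob()"
```

```text
13.7 [0.54955994 0.12021479 0.27778053] [ 7.01636661  2.66714903 -8.24602285] 0.022840239273774723
tool z of knob top 3359 [0.1521 0.1728 0.1737 0.1748] world z [0.1041 0.1049 0.1257]
scene 80 [0.0601 0.0615 0.1108]
```

Request:
{"method": "jog_arm", "body": {"rows": [{"slide":[0,0,-0.001],"spin":0,"gripper":0.012},{"slide":[0,0,-0.002],"spin":0,"gripper":0.012},{"slide":[0,0,-0.003],"spin":0,"gripper":0.012},{"slide":[0,0,-0.004],"spin":0,"gripper":0.012},{"slide":[0,0,-0.004],"spin":0,"gripper":0.012},{"slide":[0,0,-0.004],"spin":0,"gripper":0.012}], "squeeze": 60}}

```text
time_s: 14.45
ee_pos: [0.5496, 0.1202, 0.2813]
eef_rot: [3.141, 0.0, -2.991]
force: [9.0, 2.5, -15.0]
grip_width: 0.0226
grip_force: 60.0
```

```bash
python3 -c "from k import *; knob()"
```

```text
14.45 [0.54956772 0.12023285 0.28127343] [  9.03679729   2.48215043 -15.00486549] 0.022587743228037693
tool z of knob top 3370 [0.1519 0.1729 0.1736 0.1748] world z [0.1077 0.1084 0.1294]
scene 90 [0.0602 0.0616 0.113 ]
```

Request:
{"method": "jog_arm", "body": {"rows": [{"slide":[0,0,-0.0005],"spin":0,"gripper":0.012},{"slide":[0,0,-0.001],"spin":0,"gripper":0.012},{"slide":[0,0,-0.001],"spin":0,"gripper":0.012},{"slide":[0,0,-0.001],"spin":0,"gripper":0.012}]}}

```text
time_s: 15.0
ee_pos: [0.5496, 0.1202, 0.2813]
eef_rot: [3.141, -0.0, -2.991]
force: [13.4, 3.1, -23.1]
grip_width: 0.0229
grip_force: 60.0
```

Run:
```python
from k import *
p=knob(); p,W=fixed("scene")
a=cv2.resize(p[130:270,270:410],(400,400),interpolation=cv2.INTER_CUBIC); b=cv2.resize(p[150:430,160:480],(400,350))
cv2.imwrite("pics/s9.png",np.hstack([a,np.pad(b,((0,50),(0,0),(0,0)))])[...,::-1])
m=(W[...,2]>.1)&(W[...,2]<.13)&(abs(W[...,0]-.535)<.03)&(abs(W[...,1]-.214)<.02); print("gauge z",m.sum(),np.percentile(W[m][:,2],95) if m.any() else 0)
```

```text
15.0 [0.54956178 0.12021711 0.28133608] [ 13.41871974   3.08833592 -23.09225574] 0.022918280288045614
tool z of knob top 3376 [0.1519 0.1729 0.1737 0.1748] world z [0.1076 0.1084 0.1295]
scene 96 [0.0602 0.0618 0.1161]
gauge z 53 0.1170044232500038
```

View pics/s9.png

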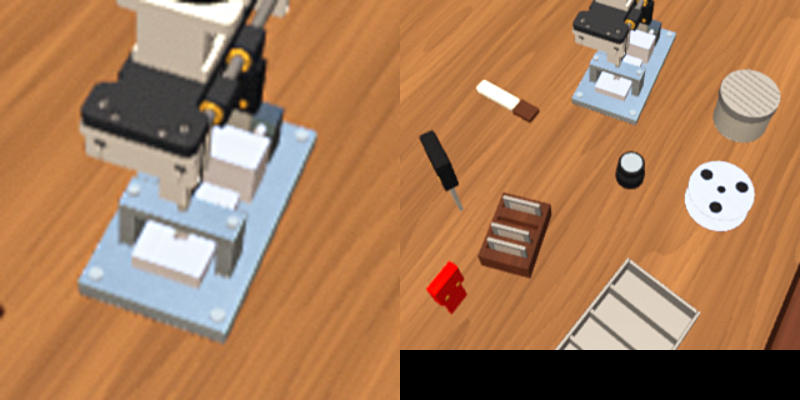

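The extra push raised the force (15 to 23 N) with no motion, so the plunger is at its stop, with the knob top at 0.108 m. The left crop shows the gripper on the knob at (180,180) and the gauge behind it; the right crop shows the three slides in the stand at (515,235) and everything else in place. I'll ease the pull slightly and hand in.

Request:
{"method": "jog_arm", "body": {"rows": [{"slide":[0,0,0.0005],"spin":0,"gripper":0.012},{"slide":[0,0,0.0005],"spin":0,"gripper":0.012},{"slide":[0,0,0.0005],"spin":0,"gripper":0.012}]}}

```text
time_s: 15.5
ee_pos: [0.5496, 0.1202, 0.2813]
eef_rot: [3.141, -0.0, -2.991]
force: [11.7, 3.0, -18.6]
grip_width: 0.0224
grip_force: 60.0
```

Run:
```python
from station import telemetry, workorder
o=telemetry.get_obs(); print(o["ee_pos"],o["force"],o["grip_force"])
if o["ee_pos"][2]>.2805: print(workorder.hand_in())
```

```text
[0.54955582 0.12023547 0.28128929] [ 11.66090289   3.0019451  -18.56725552] 59.99193984142039
the job is handed in; nothing more can be done
None
```

The gauge stands fully home in the jig slot and is let go, the gripper is holding the plunger up at its stop, nothing else on the bench was disturbed, and the job was handed in at 15.5 s.

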